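# Clamp the board holder's bar with the U-bolt

### The arm

A 6-joint arm with a two-finger parallel gripper is mounted at the origin on the work surface. World frame = base frame: x ahead of the robot, y to its left, z up, the work surface at z = 0. Lengths are in m, angles in rad, forces in N, time in s.
With the tool pointing down it reaches from about 0.35 to 0.725 m from the base axis. Payload 6 kg.
Tool frame: the origin (TCP) lies midway between the tips of the shut fingers; the grasp point (between the pads) lies 19 mm behind it; z points along the fingers, y is the line along which they close (so a half turn about z gives the same grasp; the last joint's range is limited). The gripper opens to 85 mm and grips with 20 to 120 N. Pads are 22 mm wide; open, the fingers measure 114 mm over their backs; the gripper's body (76 mm by 85 mm) begins 54 mm behind the grasp point. The pads swing forward as they close: fully open they stand 13 mm farther back than shut.
Start: joints at [1.525, 0.04, 0.085, 0, -1.615, -0.334], TCP at [0.222, 0.557, 0.231] pointing down, gripper open.
Joint ranges: [-2.56, 2.56], [-1.29, 2.01], [-1.08, 1.49], [-3.29, 1.98], [-2.81, -0.18], [-2.99, 2.99]. Speed limits (rad/s): [2.57, 2.57, 3.01, 3.14, 3.14, 3.14].

### API

Orientations are given as a unit quaternion [w, x, y, z].
In Python, from station import robot, eyes, close_job gives the robot as it stands.
- The arm moves only by the shell command python3 -m pendant 'ROWS' [OPENING] [FORCE]. ROWS is JSON, a list of rows, each a list of 2 entries, a list of its own where there are three numbers: the shift along the tool's x, y, z in cm, then the turn, a rotation vector about the tool's x, y, z in degrees. In form: [[[dx, dy, dz], [rx, ry, rz]], ...]. A call has 1 to 10 rows; each row is the pose to reach, as a shift and turn from the pose commanded when the call began, along the tool's axes at that moment; what a row does not reach only later rows make up. A row lasts 1/12 s, in which the tool goes at most 41.7 mm and 7.16 degrees, less where a joint would pass 70% of its speed; a pose out of reach is approached as far as the arm can. A call with a gripper value outside its range is refused whole. OPENING is the closure, from 0 (fully open) to 1 (shut), set as the call begins (- or left out, the last holds). The fingers move at their own pace and stop on an object; FORCE is the grip in N (left out, the last holds). Time passes only in rows, so rows that repeat a pose let the fingers close. It gives the time, the measured TCP pose, the force, the opening and the grip force at its end, in the units of the state.
- robot.state(): the state, without advancing time (a new reading comes with each control period).
- eyes.capture(name): name is "scene" or "top" or "wrist"; returns a dict with "color" (420x560x3 uint8, blue, green, red), "fov_y" (degrees; the focal length in pixels is half the picture's height over the tangent of half this angle, whatever the lens; pixels are square), "cx", "cy" (the principal point, pixels), "rvec" (rotation vector, rad) and "tvec" (3), from world to camera coordinates, as OpenCV has them. Camera axes: x right, y down, z forward; pixel columns grow to the right and rows downward; lengths in m; the calibration is good to about 2 mm. A picture is of the moment at which its call begins. There is no depth.
- close_job(): hands the job in; it is judged then, once.
The state is a dict: "clock": time; "joint_positions": joint angles; "dq": joint speeds; "effort": joint torques, N m; "tool_pos": TCP position; "tool_rot": TCP orientation; "contact_force": force on the tool from outside, world axes, zero at the start; "ft_torque": the same for the moment, N m; "finger_gap": finger opening in m; "grip_force": force on a finger pad.
Only numpy, scipy, OpenCV 4.12 (cv2) and the standard library are available. Lean on these libraries where they do the work, as an engineer would, in place of code of your own. Each camera call takes 0.05 s, during which the arm holds its last target. There are 200 camera calls.

### The job

Take the narrower of the two U-bolts out of its stand, pass its two legs down round the bar of the circuit-board holder and through the two holes of the clamp plate under the bar, and press it fully home so that its crown sits on the bar. The plate can be anywhere within its play, so feel for the holes gently, do not force anything, and leave the wider U-bolt and the other things on the bench where they are.

Things in the scene. Friction and masses are not known exactly. Their poses are not given: they have to be found in the camera images.
- ubolt: The narrower U-bolt, to be used; 125 to 250 g. Steel rod 8 mm thick, legs 34 mm apart centre to centre (at x = +-17 mm; 26 mm inside), tips rounded over the last 4 mm to a 5 mm flat. Origin midway between the leg tips; z up to the crown, x from leg to leg. Inside of the crown at z = 49 mm. Looks the same turned half round about z. Starts upright in its stand, tips 10 mm above the table.
- ubolt_grip (a point): Centre of the black moulded grip block on the narrower U-bolt's crown, on its axis 65.5 mm above its tips. The block is 30 mm along the U-bolt's x, 12 mm along its y and 29 mm high (from 51 to 80 mm above the tips).
- ubolt_wide: The other, wider U-bolt, of the same make and height but with legs 50 mm apart; upright in its own stand, to be left there. Origin and axes as for the narrower one.
- stand_a: Fixed grey plastic block 90 (x) by 36 (y) by 30 mm high that holds the narrower U-bolt: two square sockets 10 mm wide and 20 mm deep at x = +-17 mm. Origin under its centre. The two stands may stand in either order.
- stand_b: The same block with sockets at x = +-25 mm, holding the wider U-bolt.
- holder: Circuit-board holder, fixed to the bench: dark base 130 (x) by 230 mm (y), a bar lying along y at x = 0 between two end cheeks (y = +-96 to +-112 mm, 82 mm high), two arms at y = +-78 mm that carry a green circuit board on the +x side (x = 80 to 152 mm, up to 80 mm high). Origin on the table under the bar's middle; z up. Over 60 N between U-bolt and holder bends it.
- bar_top (a point): Middle of the bar's top, 76 mm above the table; the round steel bar is 20 mm in diameter, its axis along the holder's y. With the U-bolt fully home its crown rests here and its origin (leg tips) is 27 mm above the table.
- plate_mid (a point): A point fixed on the holder, at its middle, at the height of the clamp plate's top (52 mm above the table). The aluminium plate is 100 (x) by 110 mm (y), 8 mm thick, and slides under the bar along the holder's y with 12 N of friction. Its two through holes are at x = +-17 mm, 12 mm (x) by 10 mm (y); they start anywhere from y = -28 to +28 mm of this point, which is not measured.
- plunger (a point): A point on the holder's middle 16 mm below the plate's top. At this height a spring plunger under each hole (moving with the plate) grips the leg's outer side: once the tips are some 10 mm below the plate's top, pushing the U-bolt down takes up to about 10 N, and its own weight no longer moves it. There is free room beneath for the legs.
- flux: Small bottle 30 mm in diameter and 75 mm high; leave it.
- reel: Grey solder reel 52 mm in diameter and 30 mm high; leave it.
- cutter: Flat metal knife handle about 155 mm long and 14 mm high; leave it.
- mouse: Black computer mouse 95 by 56 mm, 33 mm high; leave it.
- driver: Screwdriver lying on the bench; leave it.
- pump: Orange solder pump about 190 mm long, 18 mm high; leave it.
Things that resemble listed ones, but are neither listed nor needed, are in the scene too. What is shaped like the stand_a but purple is not meant.

How it is judged:
By the outcome, as a careful person would: the job done as asked, in the order asked, and still so for the second after the job is handed in, with the robot touching nothing.
It also fails if it takes over 72 s, if anything falls off the work surface, if the arm or the gripper's body presses on something with over 40 N, if the wrist force passes 120 N, or if a joint passes its speed limit or range.

## Working session

There is one attempt and no reset: what is moved stays moved. The work goes in short steps, Python scripts to look and compute and a shell command to move; the robot and the scene stay as the last step left them, time stands still between calls to the robot, and variables do not carry over. Pictures are saved under pics/ and viewed, at most 10 in all, crops included, and the job is handed in when it is done.

```bash
ls; mkdir -p pics
python3 - <<'E'
from station import robot, eyes
import cv2,numpy as np
for n in ["scene","top"]:
    c=eyes.capture(n); cv2.imwrite(f"pics/{n}0.png",cv2.resize(c["color"],None,fx=1.4,fy=1.4,interpolation=cv2.INTER_CUBIC))
    np.savez(f"{n}0.npz",**c); R=cv2.Rodrigues(np.array(c["rvec"]))[0]; print(n,c["fov_y"],c["cx"],c["cy"],-R.T@np.array(c["tvec"]),R.round(3).tolist())
print(robot.state())
E
```

```text
pics
scene 46.65702594354432 272.1185638979112 205.6410785751472 [ 1.48824271 -0.72163495  0.78887434] [[0.615, 0.788, 0.008], [0.419, -0.319, -0.85], [-0.668, 0.526, -0.527]]
top 50.92800330869549 278.3883541357102 210.3519483429006 [ 0.47727955 -0.00482108  1.55190253] [[-0.023, -1.0, 0.009], [-0.997, 0.022, -0.076], [0.076, -0.01, -0.997]]
{'clock': 0.1, 'joint_positions': array([ 1.52468834e+00,  4.07605022e-02,  8.39061014e-02, -4.01542893e-04,
       -1.61549130e+00, -3.33686617e-01]), 'dq': array([ 0.00032585, -0.00137867,  0.0026876 ,  0.00301838,  0.0007663 ,
        0.00050517]), 'effort': array([-5.79806627e-03, -3.69346261e+01,  3.48283410e+01,  6.95196971e+00,
       -4.63195844e-03,  3.49867634e-06]), 'tool_pos': array([0.22226995, 0.55699572, 0.23037256]), 'tool_rot': array([ 7.95431860e-04,  9.82024975e-01, -1.88749328e-01, -8.74999363e-05]), 'contact_force': array([-0.44011453, -0.34501302, -0.76965782]), 'ft_torque': array([0.01747674, 0.0011879 , 0.03781551]), 'grip_force': 0.0, 'finger_gap': 0.08543364132139664}
```

View pics/scene0.png

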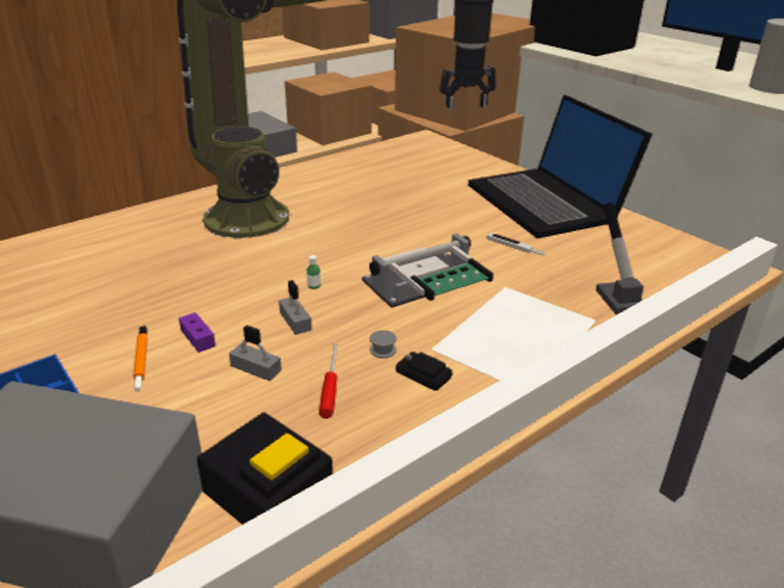

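View pics/top0.png

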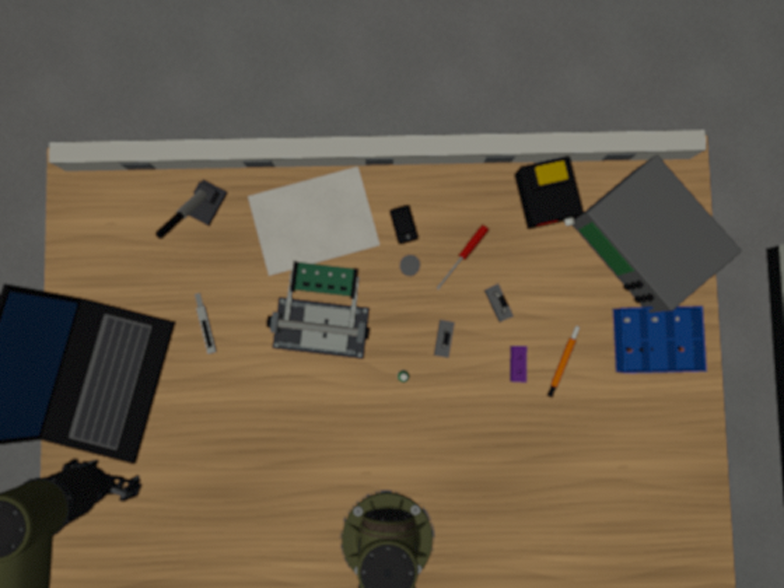

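The picture has two grey stands: scene (295,312)/top (444,338) and scene (255,358)/top (499,302). A purple decoy is at scene (197,330). The holder is at top (320,325), with its bar running left-right in the image. Next I'll enlarge both stands and the holder to see which one holds the narrower U-bolt.

Run:
```python
import cv2,numpy as np
s=np.load("scene0.npz")["color"]; t=np.load("top0.npz")["color"]
def crop(im,x0,y0,w,h): return cv2.resize(im[y0:y0+h,x0:x0+w],(400,300),interpolation=cv2.INTER_CUBIC)
a=np.hstack([crop(s,150,195,80,60+0),crop(s,190,195,80-20,45)])
b=np.hstack([crop(t,300,195,80,60),crop(t,185,180,88,66)])
cv2.imwrite("pics/crop1.png",np.vstack([a,b]))
```

```text
(no output)
```

View pics/crop1.png

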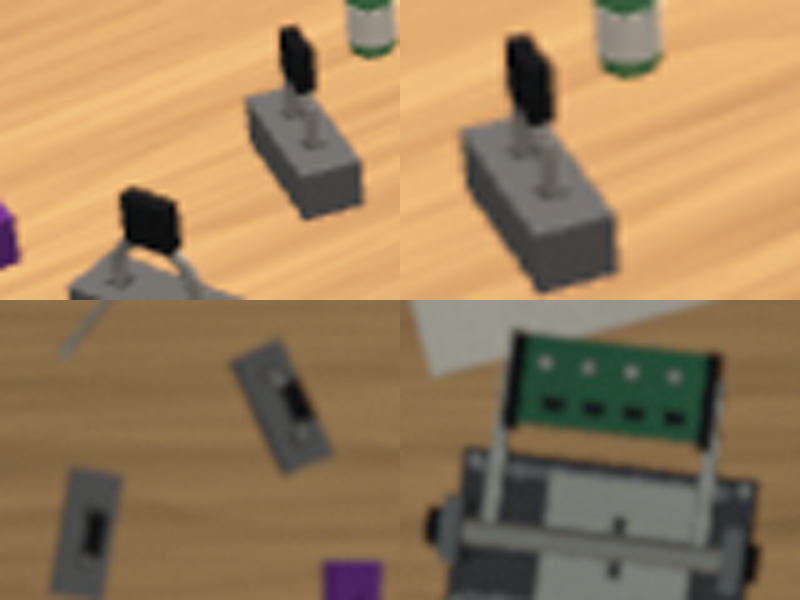

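The stand at raw top (317,241) is stand_a: its U-bolt's legs stay close under the grip block. The one at raw top (356,216) is wider, with legs splaying well past the block. The plate holes show in the top view on both sides of the bar. Next I'll measure these.

```bash
cat > h.py <<'E'
import cv2,numpy as np
from scipy.spatial.transform import Rotation as Ro
def ray(c,uv,z):
    f=c["color"].shape[0]/2/np.tan(np.radians(float(c["fov_y"]))/2)
    R=cv2.Rodrigues(np.array(c["rvec"]))[0]; o=-R.T@np.array(c["tvec"]).ravel()
    d=R.T@np.array([(uv[0]-float(c["cx"]))/f,(uv[1]-float(c["cy"]))/f,1]); return o+d*(z-o[2])/d[2]
def blobs(mask,roi,amin=3):
    x0,y0,x1,y1=roi; m=np.zeros_like(mask,np.uint8); m[y0:y1,x0:x1]=mask[y0:y1,x0:x1]
    n,l,s,c=cv2.connectedComponentsWithStats(m)
    out=[]
    for i in range(1,n):
        if s[i,4]>=amin:
            p=np.argwhere(l==i)[:,::-1].astype(np.float32); out.append((s[i,4],c[i],cv2.minAreaRect(p)))
    return sorted(out,key=lambda b:-b[0])
def yaw(c,rect,z):
    p=cv2.boxPoints(rect); q=np.array([ray(c,v,z) for v in p]); e=[q[1]-q[0],q[2]-q[1]]
    e=max(e,key=np.linalg.norm); return np.degrees(np.arctan2(e[1],e[0]))
def totool(s,dp):  # world metres -> tool cm
    w,x,y,z=s["tool_rot"]; return (Ro.from_quat([x,y,z,w]).inv().apply(dp)*100).round(2)
E
python3 - <<'E'
from h import *
c=dict(np.load("top0.npz")); im=c["color"].astype(int); g=im.max(2); sat=g-im.min(2)
for nm,m,roi,z in [("standA",(sat<22),(305,225,330,260),.03),("gripA",g<45,(308,230,328,252),.09),("gripB",g<45,(345,205,368,226),.09),
   ("standB",sat<22,(342,198,370,235),.03),("holes",g<90,(308-92,285-62,0,0),.052)]:
    if nm=="holes": roi=(212,210+0,242,252-0); m=g<85; 
    for a,ct,r in blobs(m.astype(np.uint8),roi)[:5]: print(nm,a,ct.round(1),np.array(r[1]).round(1),ray(c,ct,z).round(4),round(yaw(c,r,z),1))
gr=cv2.cvtColor(c["color"],6); print(gr[224:248,226:238])
m=(cv2.inRange(cv2.cvtColor(c["color"],40),(35,80,20),(85,255,255))>0).astype(np.uint8)
for a,ct,r in blobs(m,(195,170,270,215))[:2]: print("pcb",a,ct,yaw(c,r,.06),ray(c,ct,.07))
E
```

```text
standA 244 [316.8 241.5] [ 9.9 24.8] [ 0.4832 -0.1503  0.03  ] -11.1
gripA 28 [318.5 241.1] [8. 3.] [ 0.4841 -0.1501  0.09  ] 178.3
gripB 28 [358.7 215. ] [7.6 3.5] [ 0.5677 -0.2867  0.09  ] -160.2
standB 252 [355.8 216.2] [24.6 10.3] [ 0.5674 -0.2882  0.03  ] -155.4
holes 148 [220.4 219.7] [16. 29.] [0.5643 0.1776 0.052 ] -91.3
holes 94 [218.9 246.1] [31.4 13.7] [0.475  0.1841 0.052 ] -123.7
holes 14 [232.7 230.2] [4. 3.] [0.5277 0.1364 0.052 ] 179.1
holes 7 [231.6 238.7] [3. 1.] [0.499  0.1407 0.052 ] 179.2
[[122 122 122 122 121 122 122 122 122 122 122 123]
 [122 121 122 121 122 122 122 122 123 123 122 123]
 [121 121 121 121 121 121 119 118 120 122 122 122]
 [121 120 121 122 121 115 105 103 109 120 122 123]
 [121 123 123 122 119 107  79  70  90 112 123 123]
 [120 121 123 122 116  99  66  56  83 114 123 124]
 [110 112 112 111 107  93  67  59  88 115 123 122]
 [ 89  89  89  90  88  81  71  66  83 104 112 113]
 [ 89  89  87  85  86  84  81  79  80  87  90  90]
 [102 100  99  98  98  97  95  93  92  90  88  87]
 [106 105 104 105 105 105 105 104 103 101 100 100]
 [104 104 103 104 105 105 104 106 105 106 105 106]
 [108 106 102 103 100  98  96  98 101 104 104 103]
 [119 115 111 108  98  84  79  90 104 108 106 104]
 [123 123 120 115  99  71  64  88 112 119 118 114]
 [125 124 124 117  95  61  58  90 119 125 124 123]
 [124 124 124 117  97  71  70  98 119 126 125 126]
 [124 124 124 121 109  98  97 110 122 126 126 126]
 [124 124 125 124 122 119 118 121 125 125 125 126]
 [123 124 125 125 125 124 125 125 126 125 126 125]
 [124 124 123 124 124 124 125 125 126 125 125 125]
 [123 123 123 124 123 124 123 124 125 124 124 124]
 [125 124 124 125 124 124 124 123 123 124 122 122]
 [122 123 125 125 125 125 126 125 124 125 124 123]]
pcb 703 [231.39544808 199.23044097] -98.4193675539526 [0.63166434 0.13758488 0.07      ]
```

```bash
python3 -m pendant '[[[4,4.5,0.2],[0,0,-1]],[[8,9,0.4],[0,0,-2]],[[12,13.4,0.6],[0,0,-3]],[[15,16.8,0.9],[0,0,-4]],[[18,20.1,1.2],[0,0,-5]],[[21,23.4,1.5],[0,0,-6]],[[24,26.8,1.8],[0,0,-7]],[[27,30.1,2.1],[0,0,-8]],[[30,33.5,2.4],[0,0,-9]],[[33,36.8,2.7],[0,0,-10.7]]]' 0 60
python3 -c "
from h import *; from station import robot; s=robot.state(); print(s['joint_positions'].round(3)); print(totool(s,np.array([.4835,-.150,.2])-s['tool_pos']))"
```

```text
clock: 0.93
tool_pos: [0.3654, 0.1647, 0.2093]
tool_rot: [-0.0, 0.995, -0.095, 0.0]
contact_force: [2.1, 1.0, 0.2]
finger_gap: 0.0855
grip_force: 0.0
[ 0.936 -0.522 -0.421 -0.    -1.671  0.444]
[17.58 28.65  0.91]
```

```bash
python3 -m pendant '[[[0,0,0],[0,0,0]],[[0,0,0],[0,0,0]],[[0,0,0],[0,0,0]]]'
python3 -c "
from h import *; from station import robot; s=robot.state(); print(s['joint_positions'].round(3),s['tool_rot']); print(totool(s,np.array([.4835,-.150,.2])-s['tool_pos']))"
```

```text
clock: 1.18
tool_pos: [0.3654, 0.1664, 0.2093]
tool_rot: [-0.0, 0.995, -0.097, -0.0]
contact_force: [0.4, -0.0, -0.3]
finger_gap: 0.0852
grip_force: 0.0
[ 0.938 -0.519 -0.419 -0.    -1.671  0.438] [-4.22992440e-05  9.95285616e-01 -9.69871848e-02 -1.63021447e-04]
[17.7  28.77  0.92]
```

```bash
python3 -m pendant '[[[1.8,2.9,0.1],[0,0,0]],[[3.6,5.8,0.2],[0,0,0]],[[5.4,8.7,0.3],[0,0,0]],[[7.2,11.6,0.4],[0,0,0]],[[9,14.5,0.5],[0,0,0]],[[10.8,17.4,0.6],[0,0,0]],[[12.6,20.3,0.7],[0,0,0]],[[14.4,23.2,0.8],[0,0,0]],[[16.1,26,0.9],[0,0,0]],[[17.7,28.8,0.9],[0,0,0]]]'
python3 -m pendant '[[[0,0,0],[0,0,0]],[[0,0,0],[0,0,0]],[[0,0,0],[0,0,0]]]'
python3 - <<'E'
from h import *; from station import robot,eyes
s=robot.state(); print(s['joint_positions'].round(3),s['tool_rot']); print(totool(s,np.array([.4835,-.150,.2])-s['tool_pos']))
c=eyes.capture("wrist"); np.savez("w1.npz",**c); cv2.imwrite("pics/w1.png",c["color"])
R=cv2.Rodrigues(np.array(c["rvec"]))[0]; print(-R.T@np.array(c["tvec"]),R.round(3).tolist())
E
```

```text
clock: 2.02
tool_pos: [0.4849, -0.1501, 0.1997]
tool_rot: [-0.0, 0.995, -0.095, -0.001]
contact_force: [0.1, -0.2, -0.3]
finger_gap: 0.0853
grip_force: 0.0
clock: 2.27
tool_pos: [0.4843, -0.1488, 0.1999]
tool_rot: [0.0, 0.995, -0.096, -0.001]
contact_force: [-0.5, 0.2, -0.1]
finger_gap: 0.0855
grip_force: 0.0
[ 0.1   -0.212 -0.208 -0.    -1.575  1.279] [ 1.50342050e-05  9.95410015e-01 -9.57003213e-02 -5.91522400e-04]
[-0.05  0.13 -0.01]
[ 0.54949372 -0.16083753  0.34269788] [[-0.19, -0.982, 0.0], [-0.947, 0.184, 0.264], [-0.259, 0.05, -0.965]]
```

View pics/w1.png

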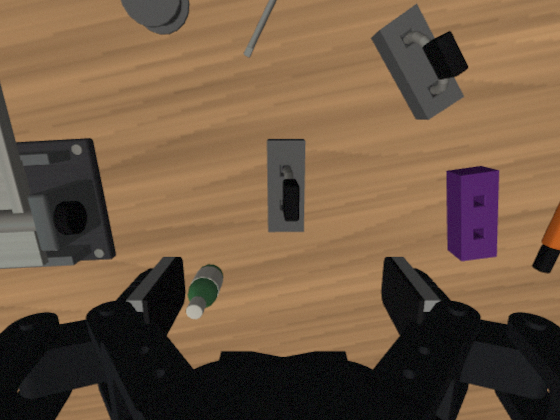

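The wrist view shows the target stand upright in the image at (286,185), with the grip block at (291,200). The wide U-bolt is at (425,62).

Run:
```python
from h import *; from station import robot
c=dict(np.load("w1.npz")); im=c["color"].astype(int); g=im.max(2); sat=g-im.min(2)
for nm,m,z in [("stand",sat<25,.03),("stand",sat<25,.03),("grip",g<35,.085)]:
    a,ct,r=blobs(m.astype(np.uint8),(255,125,318,245))[0]; rc=r[0]
    print(nm,a,ct.round(1),rc,np.array(r[1]).round(1),ray(c,rc,z).round(4),round(yaw(c,r,z),2))
# stand: use edges of grey mask: left/right columns at top face rows
m=(sat<25)
for v in (150,165,215,228): 
    u=np.where(m[v,255:318])[0]+255; print(v,u.min(),u.max(),ray(c,(u.min()-.5+.0,v),.03).round(4),ray(c,(u.max()+.5,v),.03).round(4))
u=np.where(m[125:245,286])[0]+125; print(u.min(),u.max(),ray(c,(286,u.min()-.5),.03),ray(c,(286,u.max()+.5),.0))
# grip top-face: extreme columns
b=(g<35)
for v in range(172,226,6):
    u=np.where(b[v,270:312])[0]+270; print(v,(u.min(),u.max()) if len(u) else None)
```

```text
stand 3391 [285.6 184.5] (285.5, 185.0) [92. 37.] [ 0.4859 -0.1512  0.03  ] 169.99
stand 3391 [285.6 184.5] (285.5, 185.0) [92. 37.] [ 0.4859 -0.1512  0.03  ] 169.99
grip 644 [290.5 199.6] (290.0, 199.5) [41. 16.] [ 0.4847 -0.1542  0.085 ] 169.72
150 267 304 [ 0.5222 -0.14    0.03  ] [ 0.5154 -0.175   0.03  ]
165 267 304 [ 0.5083 -0.1372  0.03  ] [ 0.5015 -0.1726  0.03  ]
215 268 303 [ 0.4596 -0.1281  0.03  ] [ 0.4528 -0.163   0.03  ]
228 269 303 [ 0.4461 -0.1263  0.03  ] [ 0.4394 -0.1607  0.03  ]
139 231 [ 0.52908503 -0.15998297  0.03      ] [ 0.4285557  -0.14104478  0.        ]
172 None
178 None
184 (np.int64(283), np.int64(297))
190 (np.int64(283), np.int64(298))
196 (np.int64(283), np.int64(298))
202 (np.int64(283), np.int64(298))
208 (np.int64(282), np.int64(298))
214 (np.int64(284), np.int64(298))
220 (np.int64(286), np.int64(296))
```

```bash
python3 -m pendant '[[[0,0.1,2],[0,0,0]],[[0.1,0.2,4.5],[0,0,-0.5]],[[0.1,0.3,7],[0,0,-1]],[[0.1,0.3,9],[0,0,-1]],[[0.1,0.3,11],[0,0,-1]],[[0.1,0.3,12.5],[0,0,-1]],[[0.1,0.3,13.3],[0,0,-1]],[[0.1,0.3,13.7],[0,0,-1]],[[0.1,0.3,13.7],[0,0,-1]]]'
python3 -m pendant '[[[0,0,0],[0,0,0]],[[0,0,0],[0,0,0]],[[0,0,0],[0,0,0]],[[0,0,0],[0,0,0]],[[0,0,0],[0,0,0]],[[0,0,0],[0,0,0]],[[0,0,0],[0,0,0]],[[0,0,0],[0,0,0]],[[0,0,0],[0,0,0]],[[0,0,0],[0,0,0]]]' 1 60
```

```text
clock: 3.07
tool_pos: [0.4843, -0.1524, 0.0634]
tool_rot: [0.0, 0.996, -0.087, -0.0]
contact_force: [0.1, -0.3, 0.4]
finger_gap: 0.0854
grip_force: 0.0
clock: 3.9
tool_pos: [0.4846, -0.1531, 0.0639]
tool_rot: [-0.0, 0.996, -0.088, 0.0]
contact_force: [0.3, 1.9, 3.4]
finger_gap: 0.0109
grip_force: 61.0
```

```bash
python3 -m pendant '[[[0,0,-0.3],[0,0,0]],[[0,0,-0.8],[0,0,0]],[[0,0,-1.6],[0,0,0]],[[0,0,-2.6],[0,0,0]],[[0,0,-4],[0,0,0]],[[0,0,-6],[0,0,0]],[[0,0,-8.5],[0,0,0]],[[0,0,-11],[0,0,0]],[[0,0,-13],[0,0,0]],[[0,0,-13.6],[0,0,0]]]'
python3 - <<'E'
from h import *; from station import robot
s=robot.state(); print(s['contact_force'].round(2),s['finger_gap'])
# target over hole midpoint
print(totool(s,np.array([.5135,.1385,.2])-s['tool_pos']))
E
```

```text
clock: 4.73
tool_pos: [0.4854, -0.154, 0.2046]
tool_rot: [0.001, 0.996, -0.088, 0.003]
contact_force: [0.1, -0.6, -1.8]
finger_gap: 0.0113
grip_force: 60.4
[ 0.11 -0.58 -1.84] 0.011264061487647388
[ -2.35 -29.29   0.42]
```

```bash
python3 -m pendant '[[[-0.2,-2,0],[0,0,0]],[[-0.4,-5.5,0],[0,0,0]],[[-0.7,-9,0],[0,0,0]],[[-1,-12.5,0],[0,0,0]],[[-1.3,-16,0],[0,0,-0.5]],[[-1.6,-19.5,0],[0,0,-1]],[[-1.8,-23,0],[0,0,-1.5]],[[-2.1,-26.5,0],[0,0,-1.5]],[[-2.3,-28.7,0],[0,0,-1.5]],[[-2.3,-29.3,0],[0,0,-1.5]]]'
python3 -m pendant '[[[0,0,0],[0,0,0]],[[0,0,0],[0,0,0]],[[0,0,0],[0,0,0]]]'
python3 - <<'E'
from h import *; from station import robot,eyes
s=robot.state(); print(s['tool_pos'],s['tool_rot'],s['contact_force'])
c=eyes.capture("wrist"); np.savez("w2.npz",**c); cv2.imwrite("pics/w2.png",cv2.resize(c["color"],None,fx=1.4,fy=1.4,interpolation=cv2.INTER_CUBIC))
E
```

```text
clock: 5.57
tool_pos: [0.5123, 0.1422, 0.1983]
tool_rot: [0.0, 0.997, -0.073, -0.001]
contact_force: [-0.5, -0.3, -2.8]
finger_gap: 0.0108
grip_force: 60.2
clock: 5.82
tool_pos: [0.5128, 0.1383, 0.1994]
tool_rot: [0.0, 0.997, -0.075, -0.0]
contact_force: [0.7, -0.7, -2.5]
finger_gap: 0.0107
grip_force: 60.2
[0.51278713 0.13825239 0.19943043] [ 3.00539400e-04  9.97178362e-01 -7.50680962e-02 -7.67838089e-05] [ 0.73097111 -0.72930042 -2.50832632]
```

View pics/w2.png

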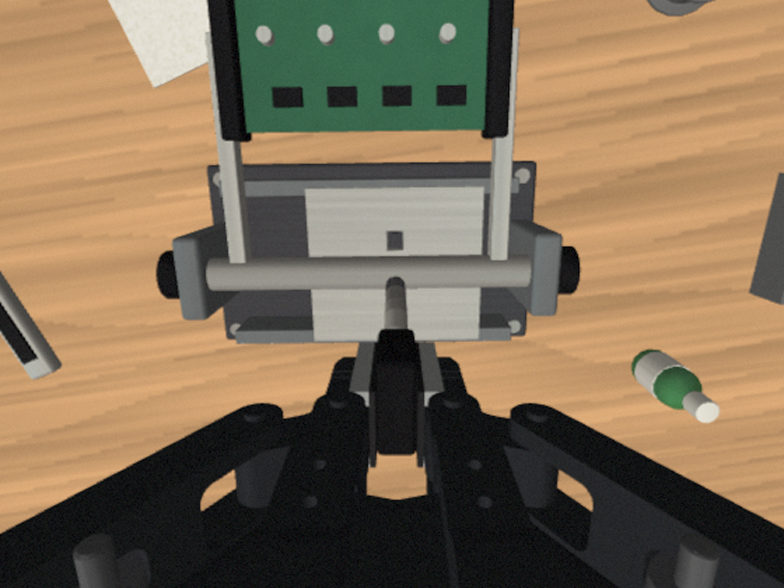

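Here the +x hole is at view (395,241), the bar runs from (210,273) to (530,272), and the front leg's rounded tip is at (397,283).

Run:
```python
from h import *
from station import robot
c=dict(np.load("w2.npz")); im=c["color"].astype(int); g=im.max(2); s=robot.state()
P=s['tool_pos'];
for a,ct,r in blobs((g<120).astype(np.uint8),(265,155,300,182),20)[:3]: print("hole",a,ct,r[1],ray(c,ct,.052),r); h=ray(c,ct,.052)
gr=cv2.cvtColor(c["color"],6)
print(gr[186:212,276:292:1])
# bar edges on columns
for u in (160,180,200,220,240,320,340,360):
    col=gr[175:225,u].astype(int); d=np.diff(col); print(u,175+np.argmax(np.abs(d[:18])), 175+25+np.argmax(np.abs(d[25:])), end=' | ')
print()
# pcb lower edge yaw
m=(cv2.inRange(cv2.cvtColor(c["color"],40),(35,80,20),(85,255,255))>0)
e=[];
for u in range(185,335,5): e.append(ray(c,(u,np.where(m[:110,u])[0].max()),.078))
e=np.array(e); p=np.polyfit(e[:,1],e[:,0],1); print("pcb edge dir: holder y yaw",np.degrees(np.arctan2(1,p[0])))
q=s["tool_rot"]; print("tool yaw",np.degrees(2*np.arctan2(q[2],q[1])), P)
print("hole rel tool", totool(s,h-P))
```

```text
hole 154 [281.79220779 171.40909091] (13.0, 11.0) [0.53191775 0.13675564 0.052     ] ((281.5, 171.5), (13.0, 11.0), 90.0)
[[ 94  90  90  93  94  92  91  92  94  93  92  91  89  92  95  93]
 [100  98  99  97 100 102  98 101 102 100 102 100 102 100 101 100]
 [107 104 107 104 107 108 108 107 104 106 109 106 108 105 108 105]
 [113 113 114 114 114 112 114 112 115 115 115 115 118 114 116 115]
 [122 122 120 122 121 118 119 124 125 123 121 123 125 124 125 127]
 [131 131 131 132 135 134 132 132 129 133 131 133 131 132 132 134]
 [139 140 138 141 136 143 139 138 138 140 140 139 141 141 137 140]
 [143 144 143 144 144 145 145 145 145 145 149 144 144 146 145 147]
 [148 149 151 150 150 149 150 149 149 151 150 151 150 147 149 149]
 [150 152 153 152 151 153 151 149 150 151 151 150 152 153 149 149]
 [149 150 149 152 151 145 141 141 146 146 150 150 149 148 151 148]
 [149 150 142 134 132 115 106 107 124 134 144 152 150 150 148 150]
 [150 140 103  92  71  51  46  46  42  69 119 142 150 150 150 150]
 [145 106  52  59  57  48  49  50  41  45  65 117 148 149 152 152]
 [113  66  45  55  56  50  48  49  45  4
[... 319 characters left out ...]
2  71  68  66  68  68  55  59  97 130 139]
 [ 68  82  77  70  69  72  70  71  69  67  66  64  61  90 143 163]
 [ 79  85  76  68  71  72  69  67  68  70  67  63  63 100 158 179]
 [ 87  87  77  69  70  69  67  65  66  68  66  62  64 100 160 181]
 [ 93  87  74  74  70  70  67  66  67  63  65  64  58  86 156 178]
 [ 93  81  77  72  68  68  69  72  68  64  67  63  64  84 156 177]
 [ 91  82  78  70  69  70  68  70  65  62  62  64  62  87 157 179]]
160 190 207 | 180 189 206 | 200 183 206 | 220 177 206 | 240 182 206 | 320 181 205 | 340 181 205 | 360 185 204 | 
pcb edge dir: holder y yaw 82.15955215661612
tool yaw -8.634679506415424 [0.51285338 0.13815657 0.1995663 ]
hole rel tool [ 1.9  -0.15 14.76]
```

Run:
```python
from h import *
from station import robot
c=dict(np.load("w2.npz")); s=robot.state(); P=s['tool_pos']
for uv,z in [((282,197.7),P[2]-.054+.001),((282,200),P[2]-.05),((275.7,204),P[2]-.05),((288.6,204),P[2]-.05)]: print(totool(s,ray(c,uv,z)-P))
# bar near-edge: bottom silhouette on z~? tangent ray; bar axis at z .066 r .01: solve axis x from lower and upper tangents
R=cv2.Rodrigues(c["rvec"])[0]; o=-R.T@c["tvec"].ravel()
gr=cv2.cvtColor(c["color"],6); print(gr[176:212,200],gr[176:212,330])
```

```text
[ 1.82 -0.12  5.3 ]
[ 1.75 -0.11  5.  ]
[ 1.5 -0.5  5. ]
[1.51 0.28 5.  ]
[ 65  66  69  66  66  68  63  66  78  79  83  90 102 109 121 129 134 142
 141 146 147 149 148 148 150 151 150 149 143 136 120  74  67  67  67  62] [179 178 179 178 182 167 112  79  84  89  98 105 112 116 128 133 141 146
 152 149 151 151 151 150 151 150 141 138 136 148 174 177 181 177 178 180]
```

Run:
```python
from h import *
from station import robot
c=dict(np.load("w2.npz")); s=robot.state(); P=s['tool_pos']
print("bar axis rel tool",totool(s,ray(c,(282,193.9),.066)-P))
d=ray(c,(330,193.2),.066)-ray(c,(200,195.0),.066); print("bar yaw",np.degrees(np.arctan2(-d[1],-d[0])))
```

```text
bar axis rel tool [ 0.19 -0.13 13.36]
bar yaw 82.19990692521179
```

```bash
python3 -m pendant '[[[0.1,0,0.5],[0,0,-0.4]],[[0.3,0,1.5],[0,0,-0.8]],[[0.3,0,2.7],[0,0,-0.8]],[[0.3,0,4],[0,0,-0.8]],[[0.3,0,5.2],[0,0,-0.8]],[[0.3,0,6],[0,0,-0.8]],[[0.3,0,6.3],[0,0,-0.8]],[[0.3,0,6.3],[0,0,-0.8]],[[0.3,0,6.3],[0,0,-0.8]],[[0.3,0,6.3],[0,0,-0.8]]]'
python3 - <<'E'
from h import *; from station import robot,eyes
s=robot.state(); print(s['tool_pos'],s['tool_rot'],s['contact_force'])
c=eyes.capture("wrist"); np.savez("w3.npz",**c); cv2.imwrite("pics/w3.png",cv2.resize(c["color"][110:290,180:390],None,fx=3.5,fy=3.3,interpolation=cv2.INTER_CUBIC))
E
```

```text
clock: 6.7
tool_pos: [0.5162, 0.139, 0.1374]
tool_rot: [-0.0, 0.998, -0.068, 0.001]
contact_force: [0.6, -0.3, -2.0]
finger_gap: 0.0108
grip_force: 60.3
[0.5162237  0.13903932 0.13735218] [-2.35654729e-04  9.97711910e-01 -6.76053320e-02  6.39229379e-04] [ 0.6120835  -0.25663191 -1.9999246 ]
```

View pics/w3.png

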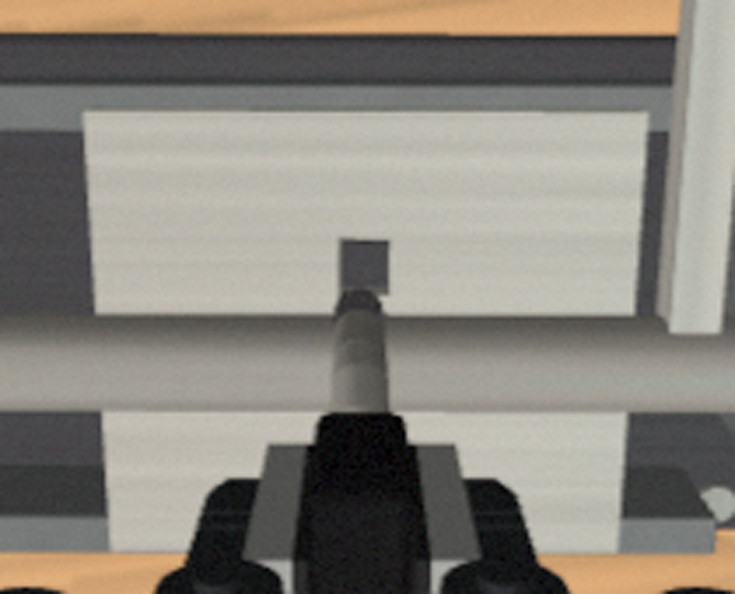

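The plate is square to the view. The hole is at crop (364,267) and the leg tip's outer rim at crop (358,292), slightly left of the hole's centre.

Run:
```python
from h import *
from station import robot
c=dict(np.load("w3.npz")); s=robot.state(); P=s['tool_pos']; tz=P[2]-.054
r=lambda a,b:(180+a/3.5,110+b/3.3)
t=lambda uv,z:totool(s,ray(c,uv,z)-P)
print("hole corners",t(r(340,239),.052),t(r(389,240),.052),t(r(389,294),.052))
print("tip rim",t(r(358,290),tz+.001)); print("leg sides at rim+4mm", t(r(334,312),tz+.004),t(r(383,312),tz+.004))
print("bar axis",t(r(450,(318+411)/2),.066))
q=s["tool_rot"]; print("tool yaw",np.degrees(2*np.arctan2(q[2],q[1])))
gr=cv2.cvtColor(c["color"],6)
for v in (201,203,206,210): print(v,gr[v,272:296])
```

```text
hole corners [ 2.14 -0.45  8.54] [2.12 0.53 8.54] [0.94 0.54 8.54]
tip rim [ 1.82 -0.09  5.3 ]
leg sides at rim+4mm [ 1.48 -0.5   5.  ] [1.48 0.35 5.  ]
bar axis [-0.21  1.7   7.14]
tool yaw -7.752975308432739
201 [191 191 191 184 122  54  57  55  50  56  52  57  55  56  57  54 100 168
 190 189 190 190 193 193]
203 [189 189 186 136  69  52  54  58  58  59  57  57  56  54  52  46  60 150
 188 187 190 191 190 190]
206 [82 79 81 64 72 86 85 76 72 75 75 77 72 73 71 69 69 71 76 79 80 79 77 83]
210 [ 96  98  93 101 100  92  79  76  76  75  73  73  68  70  67  70  66  74
  91  99  95  98  98  96]
```

```bash
python3 -m pendant '[[[0,0.1,0],[0,0,0]],[[0,0.1,0.3],[0,0,0]],[[0,0.1,0.7],[0,0,0]],[[0,0.1,1.1],[0,0,0]],[[0,0.1,1.5],[0,0,0]],[[0,0.1,1.9],[0,0,0]],[[0,0.1,2.3],[0,0,0]],[[0,0.1,2.6],[0,0,0]],[[0,0.1,2.6],[0,0,0]],[[0,0.1,2.6],[0,0,0]]]'
python3 - <<'E'
from h import *; from station import robot,eyes
s=robot.state(); print(s['tool_pos'],s['tool_rot'],s['contact_force'])
c=eyes.capture("wrist"); np.savez("w4.npz",**c); cv2.imwrite("pics/w4.png",cv2.resize(c["color"][140:260,215:355],None,fx=5,fy=5,interpolation=cv2.INTER_CUBIC))
E
```

```text
clock: 7.58
tool_pos: [0.5156, 0.1378, 0.1103]
tool_rot: [0.0, 0.998, -0.068, -0.0]
contact_force: [-1.0, 0.7, -2.0]
finger_gap: 0.0106
grip_force: 60.3
[0.51563585 0.13778681 0.11028146] [ 2.03621305e-04  9.97709093e-01 -6.76499229e-02 -1.11457388e-04] [-1.0116391   0.65533611 -2.04221242]
```

View pics/w4.png

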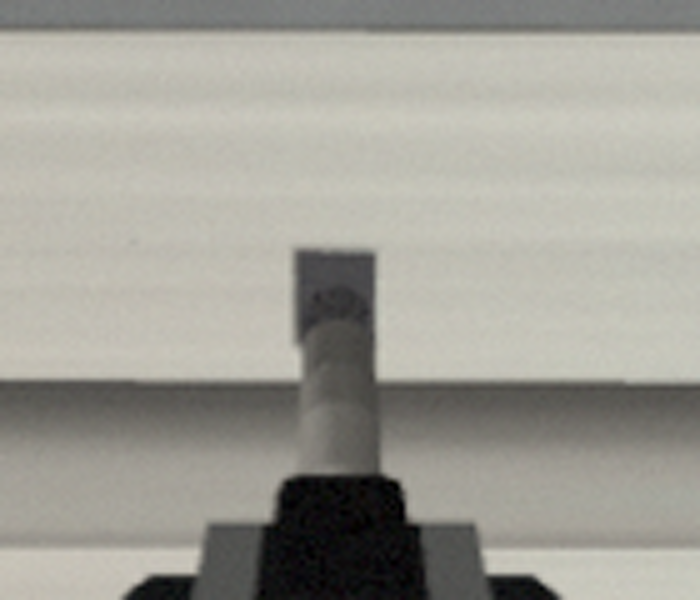

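The hole spans crop x 295–375 and the leg tip 307–370, so it is about 0.4 mm off and well inside the hole. Next I'll go down gently.

```bash
python3 -m pendant '[[[0,-0.03,0.1],[0,0,0]],[[0,-0.03,0.25],[0,0,0]],[[0,-0.03,0.4],[0,0,0]],[[0,-0.03,0.5],[0,0,0]],[[0,-0.03,0.6],[0,0,0]],[[0,-0.03,0.7],[0,0,0]],[[0,-0.03,0.7],[0,0,0]]]'
```

```text
clock: 8.22
tool_pos: [0.5156, 0.1381, 0.1032]
tool_rot: [0.0, 0.998, -0.068, -0.0]
contact_force: [0.4, 0.1, -2.4]
finger_gap: 0.0108
grip_force: 60.3
```

```bash
python3 -m pendant '[[[0,0,0.1],[0,0,0]],[[0,0,0.2],[0,0,0]],[[0,0,0.3],[0,0,0]],[[0,0,0.3],[0,0,0]]]'
```

```text
clock: 8.55
tool_pos: [0.5156, 0.1381, 0.1002]
tool_rot: [0.0, 0.998, -0.068, -0.0]
contact_force: [0.1, 0.5, -2.8]
finger_gap: 0.0109
grip_force: 60.3
```

Tips are 6 mm below the plate's top with no contact, so both legs are in the holes. I'll keep going down and watch the force.

```bash
python3 -m pendant '[[[0,0,0.1],[0,0,0]],[[0,0,0.2],[0,0,0]],[[0,0,0.3],[0,0,0]],[[0,0,0.4],[0,0,0]],[[0,0,0.5],[0,0,0]],[[0,0,0.6],[0,0,0]],[[0,0,0.6],[0,0,0]]]'
```

```text
clock: 9.13
tool_pos: [0.5156, 0.1381, 0.0942]
tool_rot: [0.0, 0.998, -0.068, -0.0]
contact_force: [1.2, -0.1, -2.0]
finger_gap: 0.0109
grip_force: 60.3
```

```bash
python3 -m pendant '[[[0,0,0.1],[0,0,0]],[[0,0,0.2],[0,0,0]],[[0,0,0.3],[0,0,0]],[[0,0,0.4],[0,0,0]],[[0,0,0.5],[0,0,0]],[[0,0,0.5],[0,0,0]]]'
```

```text
clock: 9.63
tool_pos: [0.5161, 0.1382, 0.0897]
tool_rot: [-0.0, 0.998, -0.068, 0.0]
contact_force: [0.4, -0.8, -1.5]
finger_gap: 0.0107
grip_force: 60.5
```

```bash
python3 -m pendant '[[[0,0,0.1],[0,0,0]],[[0,0,0.2],[0,0,0]],[[0,0,0.3],[0,0,0]],[[0,0,0.4],[0,0,0]],[[0,0,0.4],[0,0,0]]]'
```

```text
clock: 10.05
tool_pos: [0.5166, 0.1384, 0.0878]
tool_rot: [-0.0, 0.998, -0.067, 0.001]
contact_force: [-0.9, 0.9, 6.6]
finger_gap: 0.0111
grip_force: 61.6
```

```bash
python3 -m pendant '[[[0,0,0.1],[0,0,0]],[[0,0,0.2],[0,0,0]],[[0,0,0.2],[0,0,0]]]'
```

```text
clock: 10.3
tool_pos: [0.5167, 0.1387, 0.0857]
tool_rot: [-0.001, 0.998, -0.067, 0.002]
contact_force: [-0.1, 1.0, 5.7]
finger_gap: 0.0108
grip_force: 61.4
```

```bash
python3 -m pendant '[[[0,0,0.1],[0,0,0]],[[0,0,0.2],[0,0,0]],[[0,0,0.2],[0,0,0]]]'
```

```text
clock: 10.55
tool_pos: [0.5169, 0.1389, 0.0837]
tool_rot: [-0.001, 0.998, -0.067, 0.002]
contact_force: [-0.8, 0.5, 6.3]
finger_gap: 0.0108
grip_force: 61.5
```

```bash
python3 -m pendant '[[[0,0,0.1],[0,0,0]],[[0,0,0.2],[0,0,0]],[[0,0,0.2],[0,0,0]]]'
```

```text
clock: 10.8
tool_pos: [0.5168, 0.1388, 0.0816]
tool_rot: [-0.001, 0.998, -0.067, 0.002]
contact_force: [-0.4, 1.0, 4.7]
finger_gap: 0.0108
grip_force: 61.6
```

```bash
python3 -m pendant '[[[0,0,0.1],[0,0,0]],[[0,0,0.1],[0,0,0]]]'
```

```text
clock: 10.97
tool_pos: [0.517, 0.1389, 0.0809]
tool_rot: [-0.001, 0.998, -0.067, 0.002]
contact_force: [-1.2, 0.8, 7.1]
finger_gap: 0.0108
grip_force: 61.8
```

```bash
python3 -m pendant '[[[0,0,0.1],[0,0,0]],[[0,0,0.1],[0,0,0]]]'
```

```text
clock: 11.13
tool_pos: [0.5171, 0.1388, 0.0809]
tool_rot: [-0.001, 0.998, -0.067, 0.002]
contact_force: [-3.2, 1.2, 11.9]
finger_gap: 0.011
grip_force: 62.6
```

```bash
python3 -m pendant '[[[0,0,0.1],[0,0,0]],[[0,0,0.2],[0,0,0]],[[0,0,0.2],[0,0,0]]]'
```

```text
clock: 11.38
tool_pos: [0.5172, 0.1388, 0.0807]
tool_rot: [-0.001, 0.998, -0.067, 0.003]
contact_force: [-8.7, 0.4, 21.3]
finger_gap: 0.0109
grip_force: 63.9
```

Firm stop at the expected height (TCP 0.081, so tips at 27 mm), with 21 N. I'll take off the load, release and rise.

```bash
python3 -m pendant '[[[0,0,-0.15],[0,0,0]],[[0,0,-0.3],[0,0,0]],[[0,0,-0.3],[0,0,0]]]'
python3 -m pendant '[[[0,0,0],[0,0,0]],[[0,0,0],[0,0,0]],[[0,0,0],[0,0,0]],[[0,0,0],[0,0,0]],[[0,0,0],[0,0,0]],[[0,0,0],[0,0,0]],[[0,0,0],[0,0,0]],[[0,0,0],[0,0,0]]]' 0.4
```

```text
clock: 11.63
tool_pos: [0.517, 0.1389, 0.0809]
tool_rot: [-0.001, 0.998, -0.067, 0.002]
contact_force: [-0.6, 0.2, 10.0]
finger_gap: 0.0111
grip_force: 61.9
clock: 12.3
tool_pos: [0.5157, 0.1381, 0.0784]
tool_rot: [0.0, 0.998, -0.068, -0.0]
contact_force: [-0.5, 0.3, -0.1]
finger_gap: 0.0512
grip_force: 0.0
```

```bash
python3 -m pendant '[[[0,0,-0.5],[0,0,0]],[[0,0,-1.5],[0,0,0]],[[0,0,-3],[0,0,0]],[[0,0,-5],[0,0,0]],[[0,0,-7],[0,0,0]],[[0,0,-9],[0,0,0]],[[0,0,-11],[0,0,0]],[[0,0,-12],[0,0,0]],[[0,0,-12],[0,0,0]],[[0,0,-12],[0,0,0]]]'
python3 - <<'E'
from h import *; from station import robot,eyes
c=eyes.capture("wrist"); a=c["color"][110:300,150:400]
d=eyes.capture("scene"); b=d["color"][150:225,240:360]
cv2.imwrite("pics/end.png",np.vstack([cv2.resize(a,(400,300),interpolation=2),cv2.resize(b,(400,250),interpolation=2)]))
E
```

```text
clock: 13.13
tool_pos: [0.5157, 0.1384, 0.1986]
tool_rot: [-0.0, 0.998, -0.068, 0.0]
contact_force: [-0.2, 0.3, -0.1]
finger_gap: 0.0514
grip_force: 0.0
```

View pics/end.png

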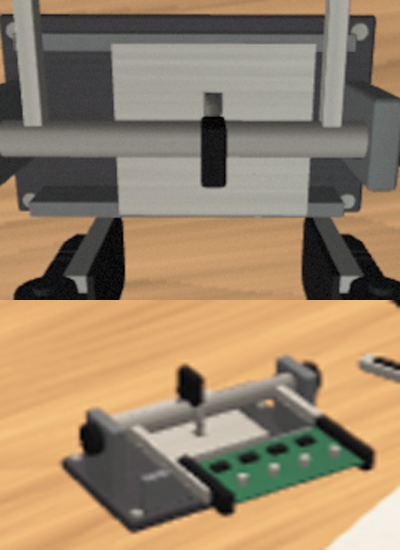

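The U-bolt sits upright over the bar at crop (213,150), its leg goes into the plate hole at (213,103), and the gripper is clear.

```bash
python3 -c "
from station import close_job; print(close_job())"
```

```text
the job is handed in; nothing more can be done
None
```

The narrower U-bolt is fully home on the bar, with both legs through the clamp plate, and the job was handed in at about 13 s; peak push read was 21 N, and the wider U-bolt and other bench items were not touched.

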